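Set out the sample tray for the spectrometer

ROBOT

A 6-joint arm with a two-finger parallel gripper is mounted at the origin on the work surface. World frame = base frame: x ahead of the robot, y to its left, z up, the work surface at z = 0. Lengths are in m, angles in rad, forces in N, time in s.
With the tool pointing down it reaches from about 0.4 to 0.825 m from the base axis. Payload 7 kg.
Tool frame: the origin (TCP) lies on the mounting face of the last link; the fingertips stand arm.tcp_to_tips ahead of it and the grasp point (between the pads) lies 159 mm ahead of it (arm.tcp_to_tips is the distance from the TCP to the fingertips, in m); z points along the fingers, y is the direction in which the jaws open and shut (so a half turn about z gives the same grasp; the last joint's range is limited). The gripper opens to 88 mm and grips with 3 to 60 N. Pads are 19 mm wide; open, the fingers measure 130 mm over their backs; the gripper's body (78 mm by 193 mm) begins 47 mm behind the grasp point.
Start: joints at [1.628, 0.359, 0.012, 0, -1.224, -0.288], TCP at [0.154, 0.657, 0.405] pointing down, gripper open.
Joint ranges: [-3.07, 3.07], [-1.43, 2.12], [-1.02, 1.25], [-3.03, 1.67], [-3.05, -0], [-3.03, 3.03]. Speed limits (rad/s): [2.39, 2.39, 3.01, 3.14, 3.14, 3.14].

INTERFACE

Orientations are given as [roll, pitch, yaw] about the fixed x, y, z axes, in that order (R = Rz(yaw) Ry(pitch) Rx(roll)).
In Python, from station import arm, cams, job_done, finder gives the robot as it stands.
- The arm moves only by the tool play_rows, never from a script. Its argument "targets" is a list that holds one entry, the list of rows, each a list of 4 numbers: the shift along the tool's x, y, z in m, then the turn about the tool's z in degrees. A call has 1 to 5 rows; each row is the pose to reach, as a shift and turn from the pose commanded when the call began, along the tool's axes at that moment; what a row does not reach only later rows make up. A row lasts 1/8 s, in which the tool goes at most 62.5 mm and 10.7 degrees, less where a joint would pass 70% of its speed; a pose out of reach is approached as far as the arm can. A call with a gripper value outside its range is refused whole. "grip" is the closure in counts, from 0 (fully open) to 255 (shut), set as the call begins (left out, the last holds). The fingers move at their own pace and stop on an object; "newtons" is the grip in N (left out, the last holds). Time passes only in rows, so rows that repeat a pose let the fingers close. It gives the time, the measured TCP pose, the force and the opening at its end, in the units of the state.
- arm.get_state(): the state, without advancing time (a new reading comes with each control period).
- cams.grab_frame(name): name is "scene" or "side" or "wrist"; returns (picture, depth): 480x640x3 uint8, red, green, blue; 480x640 float32, m along the optical axis (not along the pixel's ray), 0 where there is no reading.
- cams.camera_params(name): a dict with "intrinsics" (3x3 intrinsics, pixels), "position" and "attitude" of the camera in the world. Camera axes: x right, y down, z forward; pixel columns grow to the right and rows downward; lengths in m; the calibration is good to about 2 mm. A picture is of the moment at which its call begins: read the wrist's pose just before it. camera_params takes no time and is no camera call; for the wrist camera it gives the pose at the moment of the call.
- job_done(): hands the job in, once; it reports no verdict.
Trained networks look in the newest picture that a camera, given by its name, has taken for a name from the list of things; names that differ only in an ending like _2 or _b are one class to them, and where a whole thing is asked for, a point or a joint stands for the part that bears it (a point fixed in the world has none). Each returns a list of dicts, best first, with "score" (0 to 1); they miss things now and then, are a little off and sometimes report something else, mostly with a low value. They report only what shows in the picture. A call takes as long as a camera call. They do not tell look-alikes from the thing itself.
- finder.find_in(camera, query): "xyz" ([x, y, z] in m, in world coordinates, good to about 4 mm: the middle of the surface that is visible of it).
- finder.masks_of(camera, query): "mask" (480x640 bool, what is visible of it).
The state is a dict: "t": time; "q": joint angles; "qd": joint speeds; "joint_efforts": joint torques, N m; "eef_pos": TCP position; "ee_rot": TCP orientation; "force": force on the tool from outside, world axes, zero at the start; "moment": the same for the moment, N m; "width": finger opening in m.
Only numpy, scipy, OpenCV 4.12 (cv2) and the standard library are available. Lean on these libraries where they do the work, as an engineer would, in place of code of your own. Each camera call takes 0.05 s, during which the arm holds its last target. There are 200 camera calls.

TASK

Set out the sample tray for the next run, one item to a compartment, leaving the white bottle and the beaker in theirs: stand the flask in the back row between the beaker and the white bottle, the square jar in the compartment directly in front of (on the robot's side of) the beaker, and the small round jar in the one directly in front of the white bottle. Put the long stoppered tube into the beaker with the three short ones, right to the bottom, easing them aside so that they all stay in it. It is glassware: set everything down gently and upright (tubes may lean), drop nothing and tip nothing over.

Things in the scene. Friction and masses are not known exactly. Their poses are not given: they have to be found in the camera images.
- tray: Fixed low steel tray, 180 (x) by 268 mm (y); floor 4 mm thick, rim 22 mm high; dividers 12 mm high, 4 mm thick make 2 rows of 3 compartments, each 84 mm square inside. Origin: underside centre; x away from the robot, y to its left (yaw within 0.2 rad). Compartment centres: x -44 mm (front row, nearer the robot) or +44 mm (back row); y +88 (left), 0, -88 mm (right).
- beaker: Glass beaker, outside 63 mm across, 72 mm high, wall 3.5 mm (56 mm inside), bottom 4 mm thick, loose in the left or the right compartment of the tray's back row (either), holding three short stoppered tubes. Origin: centre of the underside; z up. It stays in its compartment.
- white_bottle: Squat white plastic bottle with a white cap, 62 mm across, 100 mm high, loose in the other end compartment of the back row. Origin: centre of the underside; z up. It stays in its compartment.
- short_tube1: Short glass tube with a black stopper, 14 mm across, 95 mm long, one of three alike standing loosely in the beaker (at the start their axes are 13 to 18 mm from the beaker's axis); free to lean and be nudged aside, must stay in the beaker. Origin: centre of its foot; z up along it.
- short_tube2: Short glass tube with a black stopper, 14 mm across, 95 mm long, one of three alike standing loosely in the beaker (at the start their axes are 13 to 18 mm from the beaker's axis); free to lean and be nudged aside, must stay in the beaker. Origin: centre of its foot; z up along it.
- short_tube3: Short glass tube with a black stopper, 14 mm across, 95 mm long, one of three alike standing loosely in the beaker (at the start their axes are 13 to 18 mm from the beaker's axis); free to lean and be nudged aside, must stay in the beaker. Origin: centre of its foot; z up along it.
- flask: Glass volumetric flask on the bench: foot 54 mm across, bulb 66 mm across (16 to 34 mm up), tapering to a straight neck 18 mm across from 84 mm up to the top at 166 mm; the last 24 mm is a black stopper of the same width, firmly in. About 0.12 kg, bulb-heavy: held by the neck it can swing about the pads if moved fast or held weakly. Grip it by neck or stopper. Origin: centre of the underside; z up.
- square_jar: Glass jar with a square body 50 by 50 mm (sides along its x and y), 62 mm high, and a round yellow screw cap 48 mm across from 66 to 86 mm height (the top), firmly on. About 0.22 kg. Stands on the bench. Origin: centre of the underside; z up.
- round_jar: Small round glass jar 40 mm across with a yellow screw cap of the same width from 43 to 63 mm height (the top), firmly on. About 0.1 kg. Stands on the bench. Origin: centre of the underside; z up.
- long_tube: Long glass tube, rounded foot, 16 mm across, 150 mm long, the last 20 mm a black stopper of the same width. About 40 g. Starts nearly upright in the hole (18 mm wide, 40 mm deep) of a grey block 56 by 56 by 55 mm fixed to the bench, its foot 15 mm above the bench: lift it straight up over 45 mm to clear. Origin: lowest point of the foot; z along it.
Things that resemble listed ones, but are neither listed nor needed, are in the scene too. What is shaped like the round_jar but purple is not meant.

How it is judged:
By the outcome, as a careful person would: the job done as asked, in the order asked, and still so for the second after the job is handed in, with the robot touching nothing.
It also fails if it takes over 128 s, if anything falls off the work surface, if the arm or the gripper's body presses on something with over 40 N, if the wrist force passes 120 N, or if a joint passes its speed limit or range.

## Working session

There is one attempt and no reset: what is moved stays moved. The work goes in short steps, Python scripts to look and compute and a tool call to move; the robot and the scene stay as the last step left them, time stands still between calls to the robot, and variables do not carry over. Pictures are saved under pics/ and viewed, about 12 in all and at most 16, crops included, and the job is handed in when it is done.

Besides the shell and the picture viewer there is one more tool, called by a JSON object that holds its "method" and its "body", one argument or row to a line. play_rows: Moves the arm, as the interface text tells. Its arguments: {"type":"object","properties":{"targets":{"type":"array","items":{"type":"array","items":{"type":"array","items":{"type":"number"}}}},"grip":{"type":"number"},"newtons":{"type":"number"}},"required":["targets"]}

```bash
ls; mkdir -p pics
cat > h.py <<'E'
import numpy as np, cv2
from station import arm, cams, job_done, finder
from scipy.spatial.transform import Rotation as R
def cam(name):
    p=cams.camera_params(name); K=np.array(p["intrinsics"]); a=np.array(p["attitude"]); 
    Rm=a if a.shape==(3,3) else R.from_euler('xyz',a).as_matrix()
    return K,Rm,np.array(p["position"])
def cloud(name,save=None):
    c=cam(name); rgb,d=cams.grab_frame(name)
    if save: cv2.imwrite(save,rgb[:,:,::-1])
    K,Rm,t=c
    v,u=np.mgrid[:480,:640]
    P=np.stack([(u-K[0,2])/K[0,0]*d,(v-K[1,2])/K[1,1]*d,d],-1)@Rm.T+t
    P[d==0]=np.nan
    return rgb,d,P
def proj(name,X):
    K,Rm,t=cam(name); p=(np.atleast_2d(X)-t)@Rm; p=p@K.T; return p[:,:2]/p[:,2:]
def finds(name,qs):
    for q in qs:
        r=finder.find_in(name,q)
        if r: 
            for e in r[:4]: print(name,q,round(e["score"],2),np.round(e["xyz"],3),proj(name,e["xyz"]).round(0)[0])
        else: print(name,q,None)
E
python3 - <<'E'
from h import *
s=arm.get_state(); print(s, arm.tcp_to_tips)
print(cams.camera_params("wrist"))
Q=["tray","beaker","white_bottle","short_tube1","flask","square_jar","round_jar","long_tube"]
rgb,d,P=cloud("scene","pics/scene.png"); finds("scene",Q)
rgb,d,P=cloud("side","pics/side.png"); finds("side",Q)
print(arm.get_state()["t"])
E
```

```text
pics
{'t': 0.0, 'q': array([ 1.62810651e+00,  3.59423855e-01,  1.10634866e-02, -3.57396417e-04,
       -1.22406458e+00, -2.88096321e-01]), 'qd': array([3.44632574e-04, 7.74412327e-04, 7.51127884e-04, 1.70224826e-03,
       2.05100495e-05, 2.52241342e-04]), 'joint_efforts': array([-2.09575366e-03, -5.82708871e+01,  2.93062609e+01,  6.99722975e+00,
        6.91663125e-03, -1.56422452e-04]), 'eef_pos': array([0.15435815, 0.65692796, 0.40369922]), 'ee_rot': array([ 3.13993568e+00, -1.40658317e-04, -2.30907752e-01]), 'force': array([-0.13476112, -0.19750578, -0.89635364]), 'moment': array([0.0280244 , 0.00807304, 0.02829422]), 'width': 0.08763177799078906} 0.1781
{'intrinsics': array([[346.96283457,   0.        , 323.60185535],
       [  0.        , 346.96283457, 243.54356833],
       [  0.        ,   0.        ,   1.        ]]), 'position': array([0.2227754 , 0.6405451 , 0.38514239]), 'attitude': array([ 2.87763313e+00, -4.23526142e-04, -1.80192970e+00])}
scene tray 0.87 [0.53  0.17  0.004] [392. 202.]
scene beaker 0.58 [0.609 0.069 0.049] [387. 223.]
scene white_bottle 0.86 [0.601 0.245
[... 407 characters left out ...]
.]
scene long_tube 0.78 [ 0.579 -0.248  0.12 ] [255. 258.]
side tray 0.88 [0.527 0.193 0.   ] [265. 358.]
side beaker 0.74 [0.582 0.119 0.051] [250. 296.]
side white_bottle 0.28 [0.578 0.099 0.087] [256. 272.]
side short_tube1 0.68 [0.58  0.101 0.087] [254. 272.]
side short_tube1 0.66 [0.602 0.112 0.085] [239. 275.]
side short_tube1 0.58 [0.599 0.089 0.078] [247. 270.]
side short_tube1 0.25 [0.585 0.116 0.051] [249. 294.]
side flask 0.78 [ 0.56  -0.354  0.052] [342. 171.]
side square_jar 0.91 [ 0.57  -0.088  0.054] [300. 229.]
side round_jar 0.8 [ 0.386 -0.38   0.041] [417. 182.]
side round_jar 0.78 [ 0.454 -0.332  0.04 ] [384. 187.]
side long_tube 0.72 [ 0.569 -0.234  0.115] [323. 168.]
0.9
```

View pics/scene.png

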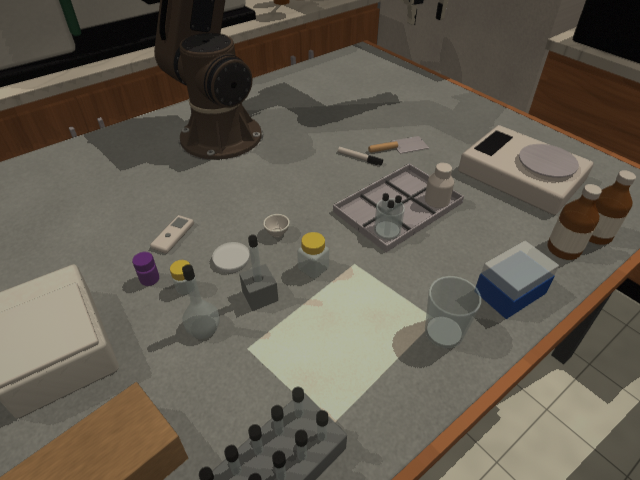

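View pics/side.png

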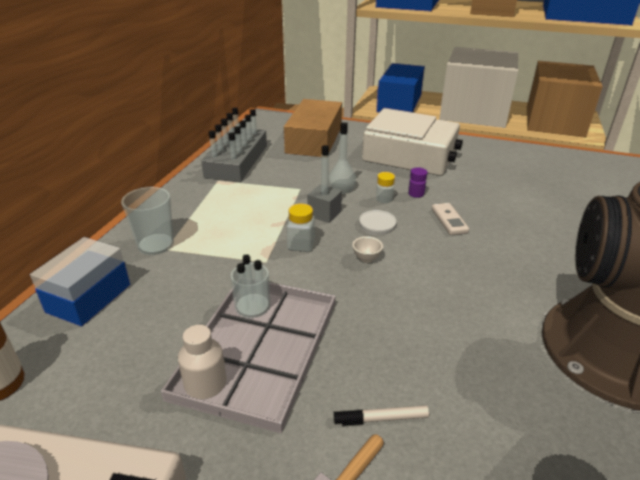

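Scene view: the flask is at (200,310) with its stopper at (188,272). The square jar is at (313,250). The small yellow-capped round jar is at (181,272), and the purple look-alike at (146,268) is excluded. The long tube stands in the block at (254,258), not among the rack tubes at (280,440). The tray is at (398,205), with the beaker at its back right (388,222) and the white bottle at back left (439,187). The large empty beaker at (450,315) is a decoy.

Run:
```python
from h import *
import warnings; warnings.filterwarnings("ignore")
for n in ["scene","side"]:
    rgb,d,P=cloud(n)
    hsv=cv2.cvtColor(rgb,cv2.COLOR_RGB2HSV)
    near=lambda x,y,r:(np.hypot(P[...,0]-x,P[...,1]-y)<r)
    yel=(hsv[...,0]>15)&(hsv[...,0]<32)&(hsv[...,1]>120)
    for nm,x,y,z0 in [("sq",.58,-.11,.083),("rd",.458,-.345,.060)]:
        m=yel&near(x,y,.06)&(P[...,2]>z0-.004); Q=P[m]; print(n,nm,m.sum(),Q.mean(0).round(4),Q.min(0).round(3),Q.max(0).round(3))
    dark=(rgb.max(-1)<60)
    for nm,x,y,r,z0 in [("flask",.57,-.36,.06,.14),("long",.575,-.24,.06,.143),("shorts",.595,.09,.05,.08)]:
        m=dark&near(x,y,r)&(P[...,2]>z0); Q=P[m]; print(n,nm,m.sum(),Q.mean(0).round(4),np.median(Q,0).round(4),Q.min(0).round(3),Q.max(0).round(3))
    k=cv2.erode(finder.masks_of(n,"tray")[0]["mask"].astype(np.uint8),np.ones((1,1)))>0
    m=k&(P[...,2]>.016)&(P[...,2]<.026); Q=P[m][:,:2].astype(np.float32)*1000
    print("tray",m.sum(),cv2.minAreaRect(Q))
    f=k&(abs(P[...,2])<.03); Q=P[f][:,:2].astype(np.float32)*1000; print("all",f.sum(),cv2.minAreaRect(Q),np.percentile(P[f][:,2],[5,50,95]).round(4))
    m=near(.6,.245,.045)&(P[...,2]>.092)&(P[...,2]<.106); Q=P[m]; print("bottle",m.sum(),Q.mean(0).round(4))
s=cv2.imread("pics/scene.png"); a=cv2.resize(s[225:345,130:350],None,fx=3.6,fy=3.6,interpolation=cv2.INTER_CUBIC); cv2.imwrite("pics/crop1.png",a)
```

```text
scene sq 344 [ 0.5813 -0.115   0.0848] [ 0.555 -0.137  0.079] [ 0.603 -0.091  0.089]
scene rd 198 [ 0.4563 -0.3533  0.0621] [ 0.439 -0.369  0.056] [ 0.477 -0.331  0.066]
scene flask 144 [ 0.5702 -0.3705  0.1581] [ 0.5716 -0.3708  0.16  ] [ 0.56  -0.378  0.142] [ 0.577 -0.362  0.168]
scene long 92 [ 0.5743 -0.2462  0.1582] [ 0.5753 -0.2463  0.1602] [ 0.566 -0.252  0.146] [ 0.58  -0.238  0.168]
scene shorts 117 [0.5983 0.0866 0.0975] [0.6032 0.0838 0.098 ] [0.576 0.071 0.088] [0.611 0.106 0.104]
tray 684 ((547.5420532226562, 174.0269775390625), (185.1320037841797, 273.4826965332031), 0.8662411570549011)
all 4498 ((536.8247680664062, 185.42349243164062), (206.219482421875, 296.5971984863281), 0.8662411570549011) [0.0009 0.0048 0.021 ]
bottle 176 [0.5948 0.2597 0.1011]
side sq 289 [ 0.5757 -0.1067  0.0845] [ 0.553 -0.134  0.079] [ 0.599 -0.086  0.088]
side rd 145 [ 0.4539 -0.3431  0.0611] [ 0.435 -0.369  0.056] [ 0.473 -0.324  0.064]
side flask 73 [ 0.5636 -0.3612  0.1561] [ 0.5635 -0.3612  0.1567] [ 0.556 -0.373  0.143] [ 0.572 -0.356  0.166]
side long 65 [ 0.5674 -0.2391  0.1566] [ 0.5669 -0.2384  0.157 ] [ 0.562 -0.247  0.145] [ 0.574 -0.233  0.165]
side shorts 144 [0.5923 0.0969 0.0977] [0.5977 0.095  0.0981] [0.572 0.081 0.089] [0.606 0.113 0.104]
tray 1506 ((546.7788696289062, 175.62451171875), (181.65463256835938, 270.5533752441406), 1.396011471748352)
all 12764 ((552.7182006835938, 163.53219604492188), (193.13763427734375, 295.0201721191406), 1.396011471748352) [0.0017 0.004  0.0207]
bottle 585 [0.5879 0.2695 0.1016]
```

View pics/crop1.png

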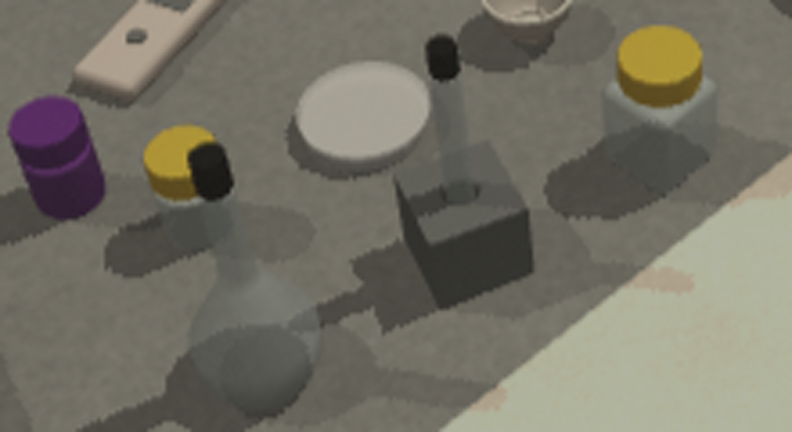

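Crop check: the yellow round jar at crop (185,165) is partly hidden behind the flask stopper at (210,172). The long tube's stopper is at (443,57) above the grey block, and the square jar is at (660,65). The purple jar at (58,155) is separate. The choices hold, so I set out for the flask.

{"method": "play_rows", "body": {
  "targets": [
    [[0.043,0.032,0,0],[0.086,0.064,0,0],[0.129,0.095,0,0],[0.172,0.127,0,0],[0.215,0.158,0,0]]
  ],
  "grip": 0
}}

```text
t: 1.72
eef_pos: [0.3284, 0.4526, 0.4049]
ee_rot: [-3.141, -0.0, -0.231]
force: [0.8, 0.2, 1.0]
width: 0.0875
```

{"method": "play_rows", "body": {
  "targets": [
    [[0.043,0.032,0,-3],[0.086,0.064,0,-6],[0.129,0.095,0,-9],[0.172,0.127,0,-12],[0.215,0.158,0,-14.4]]
  ]
}}

```text
t: 2.35
eef_pos: [0.5016, 0.2496, 0.405]
ee_rot: [-3.141, -0.001, 0.022]
force: [0.1, 0.3, 0.0]
width: 0.0874
```

```bash
cat >> h.py <<'E'
def to(x,y,z,yaw=None,s=None):
    s=s or arm.get_state(); Rt=R.from_euler('xyz',s["ee_rot"]).as_matrix()
    d=Rt.T@(np.array([x,y,z])-s["eef_pos"]); w=s["ee_rot"][2]
    print("t",round(s["t"],2),"tcp",s["eef_pos"].round(4),"rot",s["ee_rot"].round(4),"F",s["force"].round(1),"w",round(s["width"],4),"| shift",d.round(4), "turn", None if yaw is None else round(-np.degrees(yaw-w),1))
E
python3 - <<'E'
from h import *
import warnings; warnings.filterwarnings("ignore")
rgb,d,P=cloud("wrist","pics/w1.png"); finds("wrist",["tray","beaker","white_bottle"])
k=finder.masks_of("wrist","tray")[0]["mask"]
m=(P[...,2]>.016)&(P[...,2]<.026)&(P[...,0]>.4)&(P[...,0]<.7)&(P[...,1]>0)&(P[...,1]<.35)
print(m.sum(),cv2.minAreaRect(P[m&k][:,:2].astype(np.float32)*1000),k.sum())
to(.567,-.366,.404,0.02); print(arm.get_state()["q"].round(2))
E
```

```text
wrist tray 0.92 [0.538 0.173 0.005] [393. 185.]
wrist beaker 0.82 [0.594 0.102 0.058] [490. 127.]
wrist white_bottle 0.55 [0.592 0.263 0.078] [310. 125.]
4652 ((548.764404296875, 174.7001953125), (180.43963623046875, 268.4959411621094), 1.200725793838501) 36857
t 2.6 tcp [0.5008 0.2508 0.4047] rot [-3.1415  0.      0.0192] F [-0.2  0.1 -0.1] w 0.0879 | shift [5.43e-02 6.18e-01 6.00e-04] turn -0.0
[ 0.81  0.17 -0.24 -0.   -1.16  0.78]
```

View pics/w1.png

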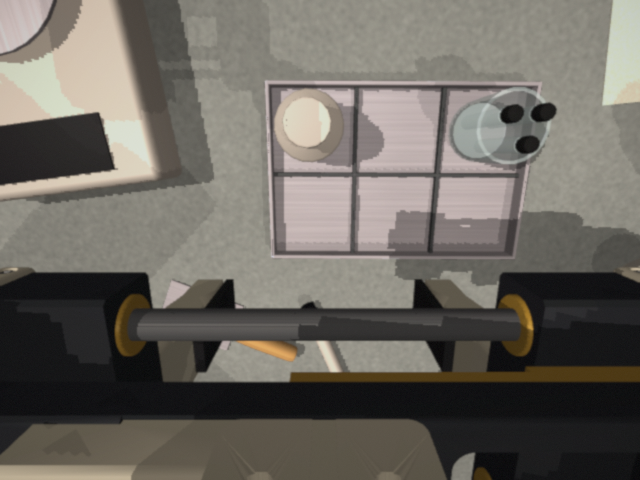

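The wrist view shows the tray well: bottle at (307,122), beaker at (513,125) with its three stoppers at (512,113), (544,112) and (527,145), and the other four compartments empty. The tray fit matches 180x268 mm. Next I stop short of the flask to look at all four items.

{"method": "play_rows", "body": {
  "targets": [
    [[-0.004,0.05,0,0],[-0.008,0.1,0,0],[-0.012,0.15,0,0],[-0.016,0.2,0,0],[-0.02,0.25,0,0]]
  ]
}}

```text
t: 3.22
eef_pos: [0.4853, 0.0005, 0.405]
ee_rot: [-3.141, -0.001, 0.023]
force: [-0.1, 0.7, 0.2]
width: 0.0875
```

{"method": "play_rows", "body": {
  "targets": [
    [[-0.004,0.05,0,0],[-0.008,0.1,0,0],[-0.012,0.15,0,0],[-0.016,0.2,0,0],[-0.02,0.25,0,0]]
  ]
}}

```text
t: 3.85
eef_pos: [0.4712, -0.25, 0.4051]
ee_rot: [3.141, -0.001, 0.023]
force: [1.1, -0.6, -0.1]
width: 0.088
```

```bash
cat >> h.py <<'E'
def stats(rgb,P,nm,m):
    Q=P[m]; v,u=np.where(m)
    if len(Q): print(nm,len(Q),"px",round(u.mean()),round(v.mean()),"med",np.median(Q,0).round(4),"mid",((np.percentile(Q,2,0)+np.percentile(Q,98,0))/2).round(4),"ext",(np.percentile(Q,98,0)-np.percentile(Q,2,0)).round(4))
    else: print(nm,0)
def caps(name,save=None,items=("flask","long","sq","rd")):
    rgb,d,P=cloud(name,save); hsv=cv2.cvtColor(rgb,cv2.COLOR_RGB2HSV)
    near=lambda x,y,r:(np.hypot(P[...,0]-x,P[...,1]-y)<r)
    yel=(hsv[...,0]>15)&(hsv[...,0]<32)&(hsv[...,1]>120); dark=rgb.max(-1)<60
    for nm,x,y,r,z,c in [("sq",.58,-.11,.06,.086,yel),("rd",.456,-.348,.05,.063,yel),("flask",.567,-.366,.05,.166,dark),("long",.571,-.243,.05,.165,dark)]:
        if nm in items: stats(rgb,P,nm,c&near(x,y,r)&(abs(P[...,2]-z)<.005))
    return rgb,d,P
E
python3 - <<'E'
from h import *
caps("wrist","pics/w2.png"); to(.567,-.366,.404,0.02)
E
```

```text
sq 3024 px 157 98 med [ 0.5788 -0.1136  0.0874] mid [ 0.5786 -0.1134  0.0863] ext [0.0423 0.043  0.0055]
rd 1317 px 425 243 med [ 0.4577 -0.3474  0.0641] mid [ 0.4573 -0.3476  0.0629] ext [0.0357 0.0357 0.0054]
flask 773 px 523 114 med [ 0.5651 -0.3663  0.1669] mid [ 0.5651 -0.3672  0.1653] ext [0.015  0.0151 0.0069]
long 552 px 319 96 med [ 0.5721 -0.2451  0.166 ] mid [ 0.5721 -0.2451  0.1647] ext [0.0137 0.0131 0.0054]
t 3.9 tcp [ 0.4709 -0.2538  0.4047] rot [3.1402e+00 3.0000e-04 2.1100e-02] F [ 2.2 -3.6  1.9] w 0.0876 | shift [0.0937 0.1142 0.0009] turn 0.1
```

View pics/w2.png

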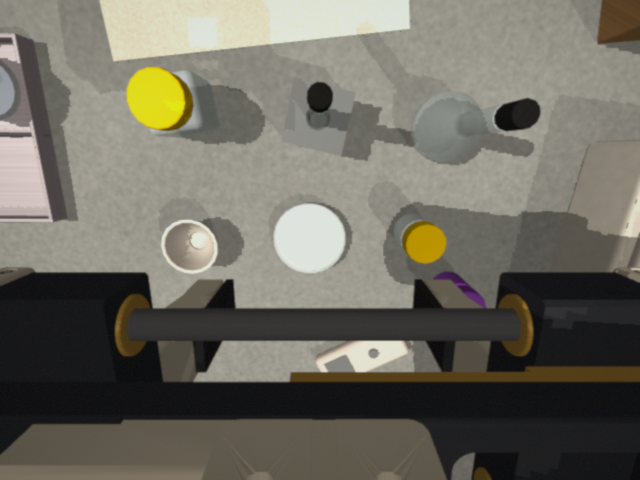

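The wrist view shows the flask stopper at (518,114), the long tube at (319,97), the square jar at (158,98) and the round jar at (425,243). All the heights match. Moving above the flask.

{"method": "play_rows", "body": {
  "targets": [
    [[0.031,0.038,0,0],[0.062,0.076,0,0],[0.092,0.114,0,0],[0.092,0.114,0,0],[0.092,0.114,0,0]]
  ]
}}

```text
t: 4.53
eef_pos: [0.5658, -0.3606, 0.4041]
ee_rot: [-3.141, 0.001, 0.021]
force: [0.1, 0.3, 1.3]
width: 0.0877
```

Run:
```python
from h import *
to(.5652,-.367,.301,0.021)
```

```text
t 4.53 tcp [ 0.5658 -0.3606  0.4041] rot [-3.1411e+00  9.0000e-04  2.1500e-02] F [0.1 0.3 1.3] w 0.0877 | shift [-0.0006  0.0064  0.1031] turn 0.0
```

{"method": "play_rows", "body": {
  "targets": [
    [[0,0.006,0.03,0],[0,0.006,0.06,0],[0,0.006,0.09,0],[0,0.006,0.103,0],[0,0.006,0.103,0]]
  ]
}}

```text
t: 5.15
eef_pos: [0.5654, -0.3669, 0.3018]
ee_rot: [-3.141, 0.001, 0.022]
force: [-0.0, 0.6, -0.6]
width: 0.0876
```

{"method": "play_rows", "body": {
  "targets": [
    [[0,0,0,0],[0,0,0,0],[0,0,0,0],[0,0,0,0],[0,0,0,0]]
  ],
  "grip": 255,
  "newtons": 25
}}

```text
t: 5.78
eef_pos: [0.5654, -0.3678, 0.3017]
ee_rot: [3.142, -0.0, 0.02]
force: [0.1, 1.1, 0.9]
width: 0.0434
```

{"method": "play_rows", "body": {
  "targets": [
    [[0,0,0,0],[0,0,0,0],[0,0,0,0]]
  ]
}}

```text
t: 6.15
eef_pos: [0.5654, -0.3677, 0.3015]
ee_rot: [-3.141, 0.0, 0.02]
force: [-0.3, -0.4, 0.7]
width: 0.0172
```

Run:
```python
from h import *
to(.5652,-.367,.301,0.021)
```

```text
t 6.15 tcp [ 0.5654 -0.3677  0.3015] rot [-3.1415e+00  2.0000e-04  2.0500e-02] F [-0.3 -0.4  0.7] w 0.0172 | shift [-0.0002 -0.0007  0.0005] turn -0.0
```

{"method": "play_rows", "body": {
  "targets": [
    [[0,0,-0.005,0],[0,0,-0.015,0],[0,0,-0.035,0],[0,0,-0.06,0],[0,0,-0.09,0]]
  ]
}}

```text
t: 6.78
eef_pos: [0.5653, -0.3677, 0.3928]
ee_rot: [-3.141, 0.0, 0.021]
force: [0.3, -0.6, -1.4]
width: 0.0175
```

{"method": "play_rows", "body": {
  "targets": [
    [[0,0,-0.03,0],[0,0,-0.06,0],[0,0,-0.085,0],[0,0,-0.097,0],[0,0,-0.1,0]]
  ]
}}

```text
t: 7.4
eef_pos: [0.5653, -0.3677, 0.4923]
ee_rot: [3.141, -0.001, 0.021]
force: [-0.2, 0.5, -2.1]
width: 0.0179
```

Run:
```python
from h import *
to(.593,.1756,.49,0.021)
```

```text
t 7.4 tcp [ 0.5653 -0.3677  0.4923] rot [ 3.1414e+00 -1.0000e-03  2.0500e-02] F [-0.2  0.5 -2.1] w 0.0179 | shift [ 0.0388 -0.5426  0.0023] turn -0.0
```

{"method": "play_rows", "body": {
  "targets": [
    [[0,-0.005,0,0],[0.001,-0.015,0,0],[0.003,-0.03,0,0],[0.005,-0.05,0,0],[0.007,-0.075,0,0]]
  ]
}}

```text
t: 8.02
eef_pos: [0.571, -0.291, 0.4915]
ee_rot: [-3.141, 0.0, 0.021]
force: [0.8, 0.8, -1.9]
width: 0.0177
```

{"method": "play_rows", "body": {
  "targets": [
    [[0.002,-0.03,0,0],[0.004,-0.06,0,0],[0.006,-0.09,0,0],[0.008,-0.12,0,0],[0.01,-0.15,0,0]]
  ]
}}

```text
t: 8.65
eef_pos: [0.5775, -0.1403, 0.4918]
ee_rot: [-3.141, -0.0, 0.021]
force: [0.2, -0.0, -0.9]
width: 0.0179
```

{"method": "play_rows", "body": {
  "targets": [
    [[0.002,-0.03,0,0],[0.004,-0.06,0,0],[0.006,-0.09,0,0],[0.008,-0.12,0,0],[0.01,-0.15,0,0]]
  ]
}}

```text
t: 9.28
eef_pos: [0.5841, 0.0098, 0.4919]
ee_rot: [-3.141, -0.001, 0.021]
force: [0.8, 0.2, -2.2]
width: 0.0177
```

{"method": "play_rows", "body": {
  "targets": [
    [[0.002,-0.03,0,0],[0.004,-0.06,0,0],[0.006,-0.085,0,0],[0.008,-0.105,0,0],[0.009,-0.12,0,0]]
  ]
}}

```text
t: 9.9
eef_pos: [0.591, 0.1293, 0.4917]
ee_rot: [-3.142, -0.0, 0.021]
force: [0.8, 0.2, -1.5]
width: 0.0174
```

{"method": "play_rows", "body": {
  "targets": [
    [[0.001,-0.015,0,0],[0.002,-0.028,0,0],[0.003,-0.038,0,0],[0.003,-0.045,0,0],[0.003,-0.048,0,0]]
  ]
}}

```text
t: 10.52
eef_pos: [0.5933, 0.1762, 0.4916]
ee_rot: [3.141, 0.0, 0.021]
force: [0.2, 0.4, -1.9]
width: 0.0174
```

Run:
```python
from h import *
to(.593,.1756,.49,0.021)
rgb,d,P=cloud("side"); a=cv2.imwrite("pics/s2.png",cv2.resize(rgb[60:420,130:430,::-1],None,fx=1.6,fy=1.6))
```

```text
t 10.53 tcp [0.5933 0.1762 0.4916] rot [3.1415e+00 1.0000e-04 2.0600e-02] F [ 0.2  0.4 -1.9] w 0.0174 | shift [-0.0003  0.0006  0.0016] turn -0.0
```

View pics/s2.png

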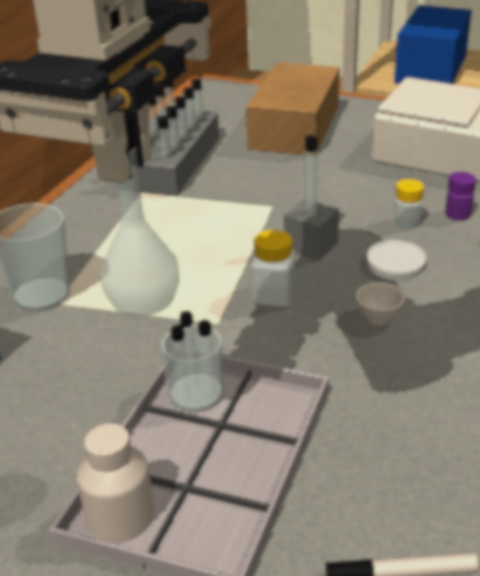

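The flask hangs upright in the grip over the back middle compartment. Lowering it slowly.

{"method": "play_rows", "body": {
  "targets": [
    [[0,0,0.005,0],[0,0,0.018,0],[0,0,0.038,0],[0,0,0.063,0],[0,0,0.088,0]]
  ]
}}

```text
t: 11.2
eef_pos: [0.593, 0.1755, 0.402]
ee_rot: [3.141, 0.001, 0.02]
force: [-0.3, -0.5, -2.2]
width: 0.0178
```

{"method": "play_rows", "body": {
  "targets": [
    [[0,0,0.025,0],[0,0,0.048,0],[0,0,0.066,0],[0,0,0.078,0],[0,0,0.086,0]]
  ]
}}

```text
t: 11.82
eef_pos: [0.5932, 0.1758, 0.3168]
ee_rot: [3.141, 0.001, 0.02]
force: [0.2, 1.2, -0.8]
width: 0.0172
```

{"method": "play_rows", "body": {
  "targets": [
    [[0,0,0.004,0],[0,0,0.006,0],[0,0,0.008,0],[0,0,0.0095,0],[0,0,0.011,0]]
  ]
}}

```text
t: 12.45
eef_pos: [0.5933, 0.176, 0.3068]
ee_rot: [-3.141, -0.0, 0.021]
force: [-0.1, 0.0, -1.6]
width: 0.0174
```

{"method": "play_rows", "body": {
  "targets": [
    [[0,0,0.001,0],[0,0,0.0015,0],[0,0,0.0015,0]]
  ]
}}

```text
t: 12.82
eef_pos: [0.5934, 0.176, 0.3055]
ee_rot: [-3.142, -0.0, 0.021]
force: [-0.3, -1.1, 2.0]
width: 0.0177
```

{"method": "play_rows", "body": {
  "targets": [
    [[0,0,0.0005,0],[0,0,0.001,0],[0,0,0.001,0]]
  ]
}}

```text
t: 13.2
eef_pos: [0.5935, 0.176, 0.3055]
ee_rot: [-3.141, -0.001, 0.021]
force: [-2.3, -0.6, 8.3]
width: 0.0179
```

Contact at the expected height. Releasing and rising, then on to the square jar.

{"method": "play_rows", "body": {
  "targets": [
    [[0,0,-0.0005,0],[0,0,-0.001,0],[0,0,-0.001,0],[0,0,-0.001,0],[0,0,-0.001,0]]
  ],
  "grip": 130
}}

```text
t: 13.82
eef_pos: [0.5933, 0.176, 0.305]
ee_rot: [3.141, 0.0, 0.021]
force: [-0.6, 0.1, -0.6]
width: 0.0426
```

{"method": "play_rows", "body": {
  "targets": [
    [[0,0,-0.01,0],[0,0,-0.03,0],[0,0,-0.06,0],[0,0,-0.09,0],[0,0,-0.12,0]]
  ]
}}

```text
t: 14.45
eef_pos: [0.5932, 0.1759, 0.4271]
ee_rot: [-3.141, -0.001, 0.021]
force: [0.4, 0.6, 0.2]
width: 0.043
```

Run:
```python
from h import *
to(.5786,-.1134,.40,0.021)
rgb,d,P=cloud("side"); dark=rgb.max(-1)<60
stats(rgb,P,"flask",dark&(np.hypot(P[...,0]-.593,P[...,1]-.176)<.03)&(P[...,2]>.14)&(P[...,2]<.18))
```

```text
t 14.45 tcp [0.5932 0.1759 0.4271] rot [-3.1413e+00 -8.0000e-04  2.0600e-02] F [0.4 0.6 0.2] w 0.043 | shift [-0.0206  0.2889  0.027 ] turn -0.0
flask 166 px 222 264 med [0.5882 0.1823 0.1625] mid [0.5891 0.1798 0.1594] ext [0.0131 0.0122 0.0216]
```

{"method": "play_rows", "body": {
  "targets": [
    [[-0.003,0.045,0,0],[-0.006,0.09,0,0],[-0.009,0.135,0,0],[-0.012,0.18,0,0],[-0.015,0.225,0,0]]
  ],
  "grip": 0
}}

```text
t: 15.12
eef_pos: [0.5826, -0.0507, 0.426]
ee_rot: [-3.142, -0.001, 0.021]
force: [0.4, -0.6, 0.1]
width: 0.0855
```

{"method": "play_rows", "body": {
  "targets": [
    [[-0.003,0.04,0.03,0],[-0.006,0.064,0.06,0],[-0.006,0.064,0.09,0],[-0.006,0.064,0.1,0],[-0.006,0.064,0.1,0]]
  ]
}}

```text
t: 15.75
eef_pos: [0.5784, -0.1132, 0.3254]
ee_rot: [3.141, 0.0, 0.021]
force: [-0.4, 1.2, -0.1]
width: 0.0877
```

Run:
```python
from h import *
to(.5786,-.1134,.235,0.021)
for c in("scene","side"): caps(c,None,("sq",))
```

```text
t 15.75 tcp [ 0.5784 -0.1132  0.3254] rot [3.1413e+00 4.0000e-04 2.1100e-02] F [-0.4  1.2 -0.1] w 0.0877 | shift [0.0002 0.0002 0.0904] turn 0.0
sq 317 px 313 240 med [ 0.5811 -0.1146  0.0853] mid [ 0.5803 -0.1142  0.0851] ext [0.0417 0.0431 0.0057]
sq 258 px 300 210 med [ 0.5754 -0.107   0.0848] mid [ 0.5756 -0.1093  0.0844] ext [0.0413 0.0445 0.0053]
```

{"method": "play_rows", "body": {
  "targets": [
    [[0,0,0.025,0],[0,0,0.05,0],[0,0,0.075,0],[0,0,0.09,0],[0,0,0.09,0]]
  ]
}}

```text
t: 16.48
eef_pos: [0.5783, -0.1132, 0.235]
ee_rot: [3.141, 0.001, 0.021]
force: [0.5, 0.7, 1.0]
width: 0.0877
```

{"method": "play_rows", "body": {
  "targets": [
    [[0,0,0,0],[0,0,0,0],[0,0,0,0],[0,0,0,0],[0,0,0,0]]
  ],
  "grip": 255,
  "newtons": 25
}}

```text
t: 17.1
eef_pos: [0.5784, -0.1134, 0.2355]
ee_rot: [3.142, -0.001, 0.021]
force: [-0.1, 1.1, 2.5]
width: 0.0505
```

{"method": "play_rows", "body": {
  "targets": [
    [[0,0,0,0],[0,0,0,0]]
  ]
}}

```text
t: 17.35
eef_pos: [0.5784, -0.1134, 0.2355]
ee_rot: [3.142, -0.001, 0.021]
force: [0.5, 2.1, 4.9]
width: 0.051
```

{"method": "play_rows", "body": {
  "targets": [
    [[0,0,-0.005,0],[0,0,-0.015,0],[0,0,-0.035,0],[0,0,-0.055,0],[0,0,-0.065,0]]
  ]
}}

```text
t: 17.98
eef_pos: [0.5784, -0.1134, 0.3016]
ee_rot: [-3.142, -0.002, 0.021]
force: [0.4, 0.2, -1.7]
width: 0.0507
```

Run:
```python
from h import *
to(.5066,.0858,.30,0.021)
```

```text
t 17.98 tcp [ 0.5784 -0.1134  0.3016] rot [-3.1415e+00 -1.6000e-03  2.0600e-02] F [ 0.4  0.2 -1.7] w 0.0507 | shift [-0.0677 -0.2007  0.0015] turn -0.0
```

{"method": "play_rows", "body": {
  "targets": [
    [[-0.006,0,-0.003,0],[-0.02,-0.004,-0.006,0],[-0.04,-0.012,-0.01,0],[-0.058,-0.028,-0.01,0],[-0.068,-0.053,-0.01,0]]
  ]
}}

```text
t: 18.6
eef_pos: [0.507, -0.0618, 0.3096]
ee_rot: [3.142, 0.002, 0.019]
force: [0.4, -0.2, -1.6]
width: 0.0513
```

{"method": "play_rows", "body": {
  "targets": [
    [[0,-0.035,0,0],[0,-0.075,0,0],[0,-0.11,0,0],[0,-0.135,0,0],[0,-0.147,0,0]]
  ]
}}

```text
t: 19.23
eef_pos: [0.5051, 0.0861, 0.3097]
ee_rot: [3.141, 0.001, 0.022]
force: [-0.5, -0.9, -1.5]
width: 0.0504
```

Run:
```python
from h import *
to(.5066,.0858,.2395,0.021)
rgb,d,P=cloud("side"); a=cv2.imwrite("pics/s3.png",cv2.resize(rgb[180:430,150:400,::-1],None,fx=2.2,fy=2.2))
```

```text
t 19.23 tcp [0.5051 0.0861 0.3097] rot [3.1413e+00 1.0000e-03 2.1800e-02] F [-0.5 -0.9 -1.5] w 0.0504 | shift [0.0016 0.0003 0.0702] turn 0.0
```

View pics/s3.png

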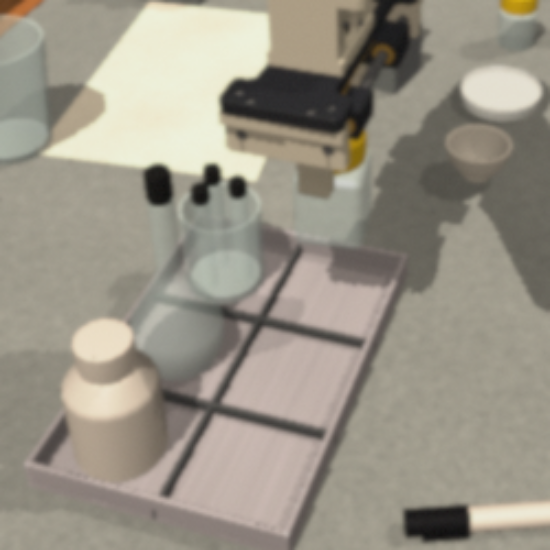

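The jar is held upright at about (330,190), the flask stands in the back middle at (175,300), and the beaker is undisturbed. Lowering.

{"method": "play_rows", "body": {
  "targets": [
    [[0.001,0,0.008,0],[0.001,0,0.025,0],[0.001,0,0.045,0],[0.001,0,0.058,0],[0.001,0,0.064,0]]
  ]
}}

```text
t: 19.9
eef_pos: [0.5069, 0.0845, 0.2452]
ee_rot: [3.141, 0.001, 0.02]
force: [0.1, 0.7, -2.0]
width: 0.0509
```

{"method": "play_rows", "body": {
  "targets": [
    [[0,0,0.002,0],[0,0,0.004,0],[0,0,0.005,0],[0,0,0.006,0],[0,0,0.006,0]]
  ]
}}

```text
t: 20.52
eef_pos: [0.5071, 0.0852, 0.2403]
ee_rot: [-3.141, -0.0, 0.021]
force: [-0.4, -0.2, -2.7]
width: 0.0509
```

{"method": "play_rows", "body": {
  "targets": [
    [[0,0,0.0005,0],[0,0,0.001,0],[0,0,0.001,0]]
  ]
}}

```text
t: 20.9
eef_pos: [0.5072, 0.0853, 0.2395]
ee_rot: [-3.141, -0.0, 0.021]
force: [-1.5, 0.7, 2.6]
width: 0.051
```

{"method": "play_rows", "body": {
  "targets": [
    [[0,0,0.0005,0],[0,0,0.0005,0]]
  ]
}}

```text
t: 21.15
eef_pos: [0.5072, 0.0853, 0.2394]
ee_rot: [-3.142, -0.0, 0.021]
force: [-3.9, 1.7, 8.5]
width: 0.0505
```

{"method": "play_rows", "body": {
  "targets": [
    [[0,0,0,0],[0,0,0,0],[0,0,0,0],[0,0,0,0]]
  ],
  "grip": 40
}}

```text
t: 21.65
eef_pos: [0.5072, 0.0852, 0.2385]
ee_rot: [3.142, 0.0, 0.02]
force: [0.6, 0.2, 0.0]
width: 0.0734
```

{"method": "play_rows", "body": {
  "targets": [
    [[0,0,-0.01,0],[0,0,-0.03,0],[0,0,-0.07,0],[0,0,-0.11,0],[0,0,-0.16,0]]
  ]
}}

```text
t: 22.28
eef_pos: [0.5067, 0.0849, 0.4003]
ee_rot: [3.141, 0.001, 0.02]
force: [1.1, 0.2, -0.0]
width: 0.0739
```

Run:
```python
from h import *
to(.4573,-.3476,.40,0.021)
rgb,d,P=cloud("side"); hsv=cv2.cvtColor(rgb,cv2.COLOR_RGB2HSV)
stats(rgb,P,"sq",(hsv[...,0]>15)&(hsv[...,0]<32)&(hsv[...,1]>120)&(np.hypot(P[...,0]-.507,P[...,1]-.086)<.06)&(P[...,2]>.082))
caps("scene",None,("rd",))
```

```text
t 22.27 tcp [0.5067 0.0849 0.4003] rot [3.1413e+00 7.0000e-04 2.0500e-02] F [ 1.1  0.2 -0. ] w 0.0739 | shift [-5.820e-02  4.314e-01  4.000e-04] turn -0.0
sq 604 px 303 258 med [0.5011 0.0883 0.0893] mid [0.4992 0.0765 0.1986] ext [0.0543 0.0667 0.2318]
rd 250 px 180 267 med [ 0.4594 -0.35    0.0623] mid [ 0.4581 -0.3501  0.0617] ext [0.0366 0.0355 0.0055]
```

{"method": "play_rows", "body": {
  "targets": [
    [[-0.006,0.048,0,0],[-0.013,0.096,0,0],[-0.02,0.144,0,0],[-0.026,0.192,0,0],[-0.032,0.24,0,0]]
  ],
  "grip": 70
}}

```text
t: 23.0
eef_pos: [0.4796, -0.1569, 0.3994]
ee_rot: [3.142, -0.001, 0.021]
force: [0.3, 0.2, 0.5]
width: 0.0638
```

{"method": "play_rows", "body": {
  "targets": [
    [[-0.006,0.048,0,0],[-0.013,0.096,0,0],[-0.02,0.144,0.02,0],[-0.026,0.191,0.06,0],[-0.026,0.191,0.1,0]]
  ]
}}

```text
t: 23.62
eef_pos: [0.4573, -0.3496, 0.2979]
ee_rot: [3.141, -0.001, 0.017]
force: [0.3, 0.1, -0.9]
width: 0.0633
```

Run:
```python
from h import *
to(.4575,-.3478,.211,0.021)
```

```text
t 23.62 tcp [ 0.4573 -0.3496  0.2979] rot [ 3.1409e+00 -9.0000e-04  1.7100e-02] F [ 0.3  0.1 -0.9] w 0.0633 | shift [ 0.0001 -0.0019  0.0869] turn -0.2
```

{"method": "play_rows", "body": {
  "targets": [
    [[0,-0.001,0.025,0],[0,-0.001,0.05,0],[0,-0.001,0.075,0],[0,-0.001,0.088,0],[0,-0.001,0.088,0]]
  ]
}}

```text
t: 24.25
eef_pos: [0.4579, -0.3459, 0.2103]
ee_rot: [-3.141, 0.001, 0.021]
force: [-0.8, -0.8, -1.0]
width: 0.0637
```

{"method": "play_rows", "body": {
  "targets": [
    [[0,0,0,0],[0,0,0,0],[0,0,0,0],[0,0,0,0],[0,0,0,0]]
  ],
  "grip": 255,
  "newtons": 20
}}

```text
t: 24.88
eef_pos: [0.4583, -0.346, 0.2114]
ee_rot: [3.141, -0.001, 0.021]
force: [0.4, 1.4, 6.0]
width: 0.0397
```

{"method": "play_rows", "body": {
  "targets": [
    [[0,0,-0.005,0],[0,0,-0.02,0],[0,0,-0.045,0],[0,0,-0.08,0],[0,0,-0.115,0]]
  ]
}}

```text
t: 25.5
eef_pos: [0.4578, -0.3458, 0.3275]
ee_rot: [3.142, -0.0, 0.021]
force: [0.2, 0.7, -1.1]
width: 0.0394
```

Run:
```python
from h import *
to(.503,.2618,.35,0.021)
```

```text
t 25.5 tcp [ 0.4578 -0.3458  0.3275] rot [ 3.1415e+00 -1.0000e-04  2.0500e-02] F [ 0.2  0.7 -1.1] w 0.0394 | shift [ 0.0577 -0.6066 -0.0225] turn -0.0
```

{"method": "play_rows", "body": {
  "targets": [
    [[0.002,-0.015,-0.005,0],[0.005,-0.04,-0.01,0],[0.008,-0.075,-0.015,0],[0.012,-0.115,-0.02,0],[0.017,-0.16,-0.022,0]]
  ]
}}

```text
t: 26.12
eef_pos: [0.4712, -0.1841, 0.3477]
ee_rot: [-3.141, 0.0, 0.02]
force: [1.0, 0.3, -1.4]
width: 0.0396
```

{"method": "play_rows", "body": {
  "targets": [
    [[0.005,-0.05,0,0],[0.01,-0.1,0,0],[0.015,-0.15,0,0],[0.02,-0.2,0,0],[0.024,-0.25,0,0]]
  ]
}}

```text
t: 26.75
eef_pos: [0.4898, 0.0667, 0.3476]
ee_rot: [-3.142, 0.0, 0.021]
force: [1.2, -0.9, -0.5]
width: 0.0394
```

{"method": "play_rows", "body": {
  "targets": [
    [[0.005,-0.045,0,0],[0.009,-0.088,0,0],[0.012,-0.125,0,0],[0.015,-0.153,0,0],[0.016,-0.172,0,0]]
  ]
}}

```text
t: 27.38
eef_pos: [0.5028, 0.2384, 0.3474]
ee_rot: [3.141, 0.001, 0.021]
force: [0.4, -0.6, -1.2]
width: 0.0395
```

{"method": "play_rows", "body": {
  "targets": [
    [[0.001,-0.012,0,0],[0.001,-0.02,0.005,0],[0.001,-0.024,0.02,0],[0.001,-0.025,0.04,0],[0.001,-0.025,0.06,0]]
  ]
}}

```text
t: 28.0
eef_pos: [0.5033, 0.2614, 0.2861]
ee_rot: [3.141, 0.001, 0.02]
force: [-0.0, 1.0, -0.9]
width: 0.0397
```

Run:
```python
from h import *
to(.503,.2618,.2155,0.021)
rgb,d,P=cloud("wrist","pics/w3.png"); k=finder.masks_of("wrist","white_bottle"); 
if k: stats(rgb,P,"bottle",k[0]["mask"]&(P[...,2]>.095)); stats(rgb,P,"bottleall",k[0]["mask"])
```

```text
t 28.0 tcp [0.5033 0.2614 0.2861] rot [3.1411e+00 8.0000e-04 1.9700e-02] F [-0.   1.  -0.9] w 0.0397 | shift [-0.0002 -0.0004  0.0706] turn -0.1
bottle 6014 px 319 104 med [0.5926 0.2649 0.1053] mid [0.5921 0.265  0.1052] ext [0.0331 0.0332 0.003 ]
bottleall 10552 px 320 112 med [nan nan nan] mid [nan nan nan] ext [nan nan nan]
```

View pics/w3.png

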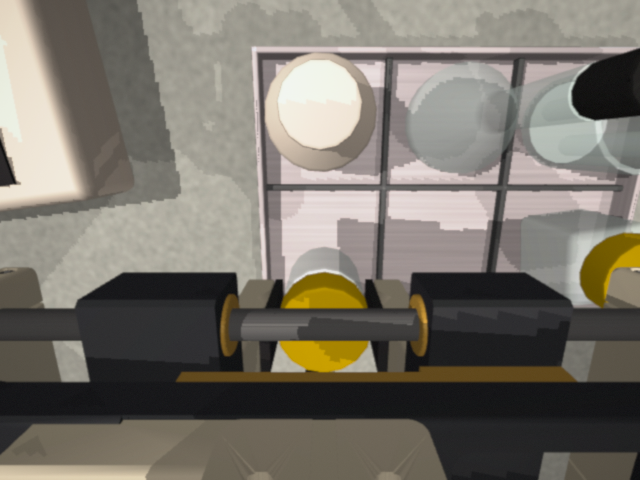

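The round jar at (322,315) is over the front left compartment. The white bottle at (320,105), flask at (465,115) and square jar at (610,270) are all in place. Lowering.

{"method": "play_rows", "body": {
  "targets": [
    [[0,0,0.008,0],[0,0,0.025,0],[0,0,0.045,0],[0,0,0.058,0],[0,0,0.064,0]]
  ]
}}

```text
t: 28.72
eef_pos: [0.5035, 0.2621, 0.2232]
ee_rot: [3.141, 0.0, 0.02]
force: [0.1, -0.5, -1.0]
width: 0.0396
```

{"method": "play_rows", "body": {
  "targets": [
    [[0,0,0.002,0],[0,0,0.004,0],[0,0,0.005,0],[0,0,0.006,0],[0,0,0.006,0]]
  ]
}}

```text
t: 29.35
eef_pos: [0.5035, 0.2621, 0.2177]
ee_rot: [-3.142, -0.0, 0.021]
force: [0.3, -0.6, -0.9]
width: 0.0397
```

{"method": "play_rows", "body": {
  "targets": [
    [[0,0,0.0005,0],[0,0,0.001,0],[0,0,0.001,0]]
  ]
}}

```text
t: 29.72
eef_pos: [0.5035, 0.2622, 0.2166]
ee_rot: [3.142, 0.0, 0.021]
force: [-1.0, -0.5, -1.3]
width: 0.0397
```

{"method": "play_rows", "body": {
  "targets": [
    [[0,0,0.0005,0],[0,0,0.001,0],[0,0,0.0015,0],[0,0,0.0015,0]]
  ]
}}

```text
t: 30.22
eef_pos: [0.5035, 0.2621, 0.2154]
ee_rot: [-3.142, -0.0, 0.021]
force: [-2.2, -1.2, 4.6]
width: 0.0399
```

{"method": "play_rows", "body": {
  "targets": [
    [[0,0,-0.0005,0],[0,0,-0.0005,0],[0,0,-0.0005,0],[0,0,-0.0005,0]]
  ],
  "grip": 70
}}

```text
t: 30.72
eef_pos: [0.5035, 0.2621, 0.2156]
ee_rot: [3.142, 0.0, 0.02]
force: [-1.4, -0.1, -0.4]
width: 0.0627
```

{"method": "play_rows", "body": {
  "targets": [
    [[0,0,-0.01,0],[0,0,-0.03,0],[0,0,-0.07,0],[0,0,-0.12,0],[0,0,-0.17,0]]
  ]
}}

```text
t: 31.35
eef_pos: [0.5033, 0.2619, 0.388]
ee_rot: [-3.141, -0.0, 0.021]
force: [0.7, 0.7, -0.1]
width: 0.0635
```

{"method": "play_rows", "body": {
  "targets": [
    [[0,0.045,0,0],[0,0.09,0,0],[0,0.135,0,0],[0,0.17,0,0],[0,0.17,0,0]]
  ]
}}

```text
t: 31.98
eef_pos: [0.5066, 0.0901, 0.3866]
ee_rot: [-3.141, -0.001, 0.018]
force: [0.6, 0.6, -0.3]
width: 0.0637
```

Run:
```python
from h import *
to(.572,-.245,.404,0.021)
rgb,d,P=caps("wrist",None,())
cv2.imwrite("pics/w4.png",cv2.resize(rgb[20:260,180:500,::-1],None,fx=2.5,fy=2.5,interpolation=cv2.INTER_CUBIC))
m=((rgb.max(-1)<60)&(np.hypot(P[...,0]-.6,P[...,1]-.088)<.05)&(P[...,2]>.085)&(P[...,2]<.12)).astype(np.uint8)
n,l=cv2.connectedComponents(m)
for i in range(1,n):
    if (l==i).sum()>30:
        stats(rgb,P,i,l==i); z=np.nanpercentile(P[l==i][:,2],90); stats(rgb,P,"top",(l==i)&(abs(P[...,2]-z)<.003))
np.savez("w4.npz",rgb=rgb,d=d,P=P)
k=(np.hypot(P[...,0]-.6,P[...,1]-.088)<.06)&(P[...,2]>.069)&(P[...,2]<.083)&(m==0); stats(rgb,P,"rim",k); print(cv2.minEnclosingCircle(P[k][:,:2].astype(np.float32)*1000))
hsv=cv2.cvtColor(rgb,cv2.COLOR_RGB2HSV)
stats(rgb,P,"rd",(hsv[...,1]>120)&(np.hypot(P[...,0]-.503,P[...,1]-.262)<.05)&(P[...,2]>.05)&(P[...,2]<.075))
```

```text
t 31.98 tcp [0.5066 0.0901 0.3866] rot [-3.1412e+00 -9.0000e-04  1.8000e-02] F [ 0.6  0.6 -0.3] w 0.0637 | shift [ 0.0593  0.3363 -0.0175] turn -0.2
1 266 px 340 111 med [0.604  0.0804 0.1041] mid [0.6039 0.0803 0.1038] ext [0.0115 0.0114 0.0036]
top 257 px 340 111 med [0.604  0.0803 0.1041] mid [0.6039 0.0803 0.1041] ext [0.0114 0.0114 0.0031]
2 256 px 306 113 med [0.6023 0.1046 0.1041] mid [0.6021 0.1046 0.1038] ext [0.0114 0.0113 0.0036]
top 248 px 306 113 med [0.6023 0.1046 0.1041] mid [0.6023 0.1046 0.1042] ext [0.011  0.0113 0.0028]
3 218 px 328 146 med [0.5799 0.0884 0.1041] mid [0.58   0.0884 0.1041] ext [0.011  0.0103 0.003 ]
top 216 px 328 146 med [0.5799 0.0884 0.1041] mid [0.5799 0.0884 0.1042] ext [0.011  0.0103 0.0029]
rim 1326 px 324 123 med [0.5995 0.0912 0.077 ] mid [0.595  0.0913 0.0743] ext [0.0595 0.0596 0.0091]
((595.0252685546875, 91.2718734741211), 31.393280029296875)
rd 1832 px 135 232 med [0.5034 0.2584 0.0683] mid [0.5024 0.2607 0.0618] ext [0.036  0.0361 0.016 ]
```

View pics/w4.png

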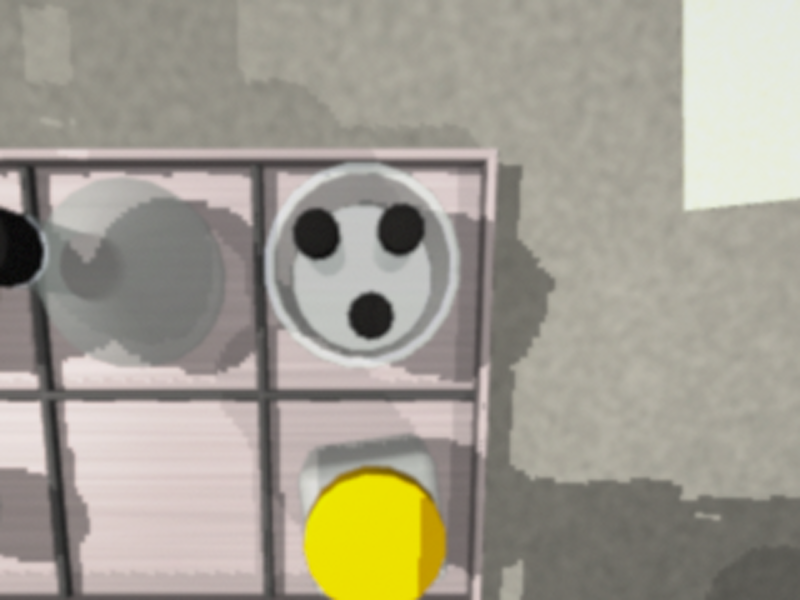

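The beaker has its three tubes upright at crop (317,233), (400,229) and (371,315). The widest gap is towards its robot-left side, near (315,300). The flask and jars stand properly. Next is the long tube, stopping short to look.

{"method": "play_rows", "body": {
  "targets": [
    [[-0.003,0.05,0,0],[-0.006,0.1,0,0],[-0.009,0.15,0,0],[-0.012,0.2,0,0],[-0.015,0.25,0,0]]
  ]
}}

```text
t: 32.65
eef_pos: [0.4974, -0.1588, 0.3862]
ee_rot: [3.142, -0.001, 0.022]
force: [0.5, 0.6, -0.1]
width: 0.0638
```

{"method": "play_rows", "body": {
  "targets": [
    [[-0.002,0.05,-0.005,0],[-0.005,0.086,-0.01,0],[-0.005,0.086,-0.017,0],[-0.005,0.086,-0.017,0],[-0.005,0.086,-0.017,0]]
  ]
}}

```text
t: 33.28
eef_pos: [0.4941, -0.2431, 0.4027]
ee_rot: [-3.141, -0.0, 0.022]
force: [0.4, -0.3, -0.5]
width: 0.0633
```

Run:
```python
from h import *
to(.572,-.245,.404,0.021)
rgb,d,P=caps("wrist","pics/w5.png",("long",))
near=np.hypot(P[...,0]-.572,P[...,1]+.245)<.06
m=near&(abs(P[...,2]-.055)<.004); stats(rgb,P,"block",m); print(cv2.minAreaRect(P[m][:,:2].astype(np.float32)*1000))
near=np.hypot(P[...,0]-.572,P[...,1]+.245)<.025
for z in (.065,.08,.095,.11,.125,.14,.16): stats(rgb,P,z,near&(abs(P[...,2]-z)<.006))
```

```text
t 33.27 tcp [ 0.4941 -0.2431  0.4027] rot [-3.1414e+00 -2.0000e-04  2.1900e-02] F [ 0.4 -0.3 -0.5] w 0.0633 | shift [ 0.0778  0.0036 -0.0013] turn 0.1
long 509 px 330 136 med [ 0.5725 -0.2452  0.166 ] mid [ 0.5725 -0.2452  0.1659] ext [0.0136 0.0133 0.0031]
block 3302 px 324 143 med [ 0.5682 -0.2393  0.0563] mid [ 0.5703 -0.2422  0.0563] ext [0.0569 0.0573 0.0031]
((569.987060546875, -242.1705780029297), (56.04219436645508, 56.067039489746094), 78.36847686767578)
0.065 3 px 321 150 med [ 0.5643 -0.239   0.0688] mid [ 0.5643 -0.2395  0.066 ] ext [0.0016 0.0026 0.0093]
0.08 7 px 323 150 med [ 0.5636 -0.2418  0.0776] mid [ 0.5654 -0.2404  0.0793] ext [0.0038 0.0075 0.0104]
0.095 5 px 319 147 med [ 0.5665 -0.2377  0.0973] mid [ 0.567  -0.2384  0.0967] ext [0.0051 0.0047 0.0044]
0.11 6 px 320 146 med [ 0.5664 -0.2387  0.1134] mid [ 0.5671 -0.239   0.1115] ext [0.0055 0.0051 0.0065]
0.125 10 px 324 148 med [ 0.5647 -0.2421  0.1263] mid [ 0.5672 -0.2413  0.1259] ext [0.0058 0.0091 0.0094]
0.14 8 px 320 145 med [ 0.5666 -0.2393  0.1426] mid [ 0.5678 -0.2394  0.1406] ext [0.0054 0.0046 0.0103]
0.16 304 px 330 136 med [ 0.5726 -0.2452  0.1655] mid [ 0.5727 -0.2452  0.1623] ext [0.0144 0.0144 0.0074]
```

View pics/w5.png

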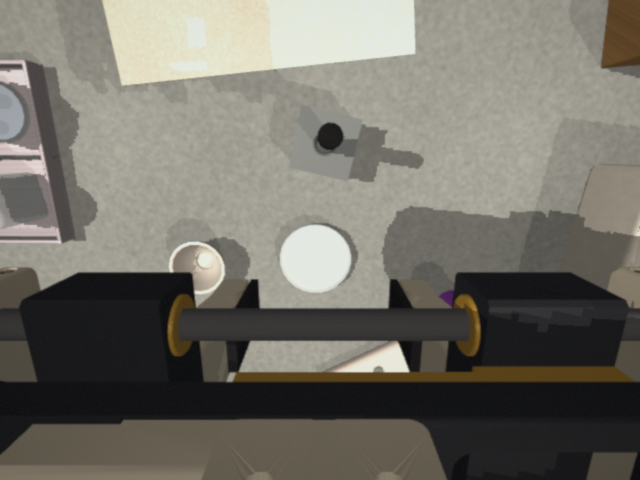

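The wrist view shows the long tube's stopper at (330,136), leaning about 0.03 rad in its block (324,143). Approaching and gripping.

{"method": "play_rows", "body": {
  "targets": [
    [[0.03,0.001,0,0],[0.06,0.003,0,0],[0.077,0.003,0,0],[0.077,0.003,0,0],[0.077,0.003,0,0]]
  ]
}}

```text
t: 33.95
eef_pos: [0.5704, -0.2453, 0.4025]
ee_rot: [-3.141, 0.001, 0.021]
force: [-0.0, 0.4, -0.0]
width: 0.0632
```

Run:
```python
from h import *
to(.572,-.2448,.309,0.021)
```

```text
t 33.95 tcp [ 0.5704 -0.2453  0.4025] rot [-3.1414e+00  6.0000e-04  2.0800e-02] F [-0.   0.4 -0. ] w 0.0632 | shift [ 0.0017 -0.0004  0.0935] turn -0.0
```

{"method": "play_rows", "body": {
  "targets": [
    [[0.0015,0,0.025,0],[0.0015,0,0.05,0],[0.0015,0,0.075,0],[0.0015,0,0.0935,0],[0.0015,0,0.0935,0]]
  ]
}}

```text
t: 34.58
eef_pos: [0.5713, -0.2455, 0.3082]
ee_rot: [-3.141, 0.003, 0.02]
force: [0.2, 0.1, 0.2]
width: 0.0636
```

{"method": "play_rows", "body": {
  "targets": [
    [[0,0,0,0],[0,0,0,0],[0,0,0,0],[0,0,0,0],[0,0,0,0]]
  ],
  "grip": 255,
  "newtons": 15
}}

```text
t: 35.2
eef_pos: [0.5724, -0.2456, 0.3093]
ee_rot: [3.142, -0.0, 0.021]
force: [-0.8, -0.4, -0.1]
width: 0.0192
```

{"method": "play_rows", "body": {
  "targets": [
    [[0,0,0,0],[0,0,0,0]]
  ]
}}

```text
t: 35.45
eef_pos: [0.5725, -0.2452, 0.3091]
ee_rot: [-3.141, 0.0, 0.021]
force: [0.5, 3.1, 1.6]
width: 0.0159
```

{"method": "play_rows", "body": {
  "targets": [
    [[0,0,-0.005,0],[0,0,-0.015,0],[0,0,-0.03,0],[0,0,-0.05,0],[0,0,-0.075,0]]
  ]
}}

```text
t: 36.08
eef_pos: [0.5724, -0.2459, 0.386]
ee_rot: [3.141, -0.001, 0.021]
force: [0.6, 0.6, -0.6]
width: 0.0153
```

{"method": "play_rows", "body": {
  "targets": [
    [[0,0,-0.025,0],[0,0,-0.05,0],[0,0,-0.068,0],[0,0,-0.075,0],[0,0,-0.075,0]]
  ]
}}

```text
t: 36.7
eef_pos: [0.5723, -0.2457, 0.4599]
ee_rot: [3.141, -0.001, 0.02]
force: [-0.2, -0.0, -0.6]
width: 0.0156
```

Run:
```python
from h import *
to(.5847,.1055,.44,0.021)
```

```text
t 36.7 tcp [ 0.5723 -0.2457  0.4599] rot [ 3.1412e+00 -1.3000e-03  2.0400e-02] F [-0.2 -0.  -0.6] w 0.0156 | shift [ 0.0195 -0.3509  0.0198] turn -0.0
```

{"method": "play_rows", "body": {
  "targets": [
    [[0.001,-0.01,0,0],[0.002,-0.03,0,0],[0.004,-0.06,0,0],[0.006,-0.095,0,0],[0.008,-0.13,0,0]]
  ]
}}

```text
t: 37.33
eef_pos: [0.5775, -0.1131, 0.4587]
ee_rot: [-3.141, 0.001, 0.021]
force: [-0.4, 0.3, 0.3]
width: 0.0157
```

{"method": "play_rows", "body": {
  "targets": [
    [[0.002,-0.035,0,0],[0.004,-0.07,0,0],[0.006,-0.105,0,0],[0.008,-0.135,0,0],[0.009,-0.16,0,0]]
  ]
}}

```text
t: 37.95
eef_pos: [0.5829, 0.0472, 0.4588]
ee_rot: [3.142, 0.001, 0.022]
force: [0.4, -0.0, 0.7]
width: 0.0153
```

{"method": "play_rows", "body": {
  "targets": [
    [[0.001,-0.02,0,0],[0.002,-0.036,0,0],[0.002,-0.048,0,0],[0.002,-0.056,0,0],[0.002,-0.061,0,0]]
  ]
}}

```text
t: 38.58
eef_pos: [0.5842, 0.1059, 0.4591]
ee_rot: [3.141, 0.0, 0.02]
force: [0.3, 0.2, -0.3]
width: 0.0154
```

{"method": "play_rows", "body": {
  "targets": [
    [[0,0,0.008,0],[0,0,0.02,0],[0,0,0.028,0],[0,0,0.03,0],[0,0,0.03,0]]
  ]
}}

```text
t: 39.2
eef_pos: [0.5843, 0.1057, 0.4291]
ee_rot: [3.141, 0.0, 0.02]
force: [-0.2, 0.7, -0.4]
width: 0.0156
```

Run:
```python
from h import *
s=arm.get_state(); to(.5847,.1055,.30,0.021)
x,y,z=s["eef_pos"]
for n in("scene","side"):
    rgb,d,P=cloud(n)
    # predicted pixels of an upright tube axis: top, mid, foot
    pr=proj(n,[[x,y,z-.159+.015],[x,y,z-.159-.06],[x,y,z-.159-.135]]); print(n,pr.round(1).tolist())
    c=pr[1].round().astype(int); o=[max(0,c[0]-60),max(0,c[1]-70)]
    a=rgb[o[1]:o[1]+140,o[0]:o[0]+120,::-1]; cv2.imwrite(f"t_{n}.png",a); print("origin",o)
a=[cv2.resize(cv2.imread(f"t_{n}.png")[:140,:120],(480,560),interpolation=cv2.INTER_CUBIC)[:, 40:440] for n in("scene","side")]
cv2.imwrite("pics/tube.png",np.hstack(a))
```

```text
t 39.2 tcp [0.5843 0.1057 0.4291] rot [3.1414e+00 1.0000e-04 2.0500e-02] F [-0.2  0.7 -0.4] w 0.0156 | shift [0.0004 0.0002 0.1291] turn -0.0
scene [[402.9, 117.5], [398.5, 150.2], [394.6, 179.8]]
origin [np.int64(339), np.int64(80)]
side [[240.1, 163.1], [244.3, 208.8], [248.0, 249.8]]
origin [np.int64(184), np.int64(139)]
```

View pics/tube.png

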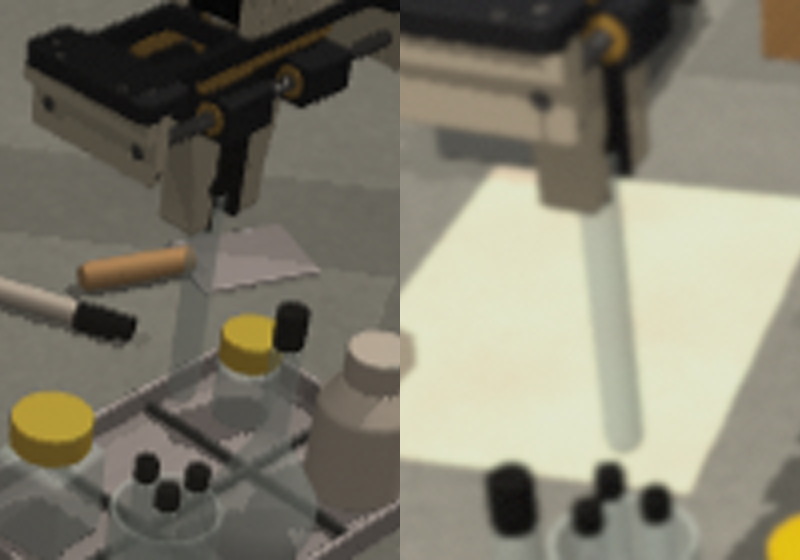

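The side panel shows the tube foot about 3 mm towards the robot of the grip axis. I shift 2 mm away from the robot and ease down in small steps, watching the force.

{"method": "play_rows", "body": {
  "targets": [
    [[0.002,0,0,0],[0.002,0,0.004,0],[0.002,0,0.012,0],[0.002,0,0.022,0],[0.002,0,0.032,0]]
  ]
}}

```text
t: 39.92
eef_pos: [0.5861, 0.1058, 0.3961]
ee_rot: [3.141, 0.001, 0.021]
force: [-0.9, 0.0, -0.8]
width: 0.0156
```

{"method": "play_rows", "body": {
  "targets": [
    [[0,0,0.007,0],[0,0,0.014,0],[0,0,0.021,0],[0,0,0.027,0],[0,0,0.03,0]]
  ]
}}

```text
t: 40.55
eef_pos: [0.5862, 0.1058, 0.3667]
ee_rot: [3.141, 0.0, 0.02]
force: [0.4, 0.3, -0.6]
width: 0.0154
```

Run:
```python
from h import *
to(.5863,.1055,.302,0.021)
o=[]
for n,(u,v) in (("scene",(355,150)),("side",(200,180))):
    rgb,d,P=cloud(n); o.append(cv2.resize(rgb[v:v+120,u:u+80,::-1],(380,570),interpolation=cv2.INTER_CUBIC))
cv2.imwrite("pics/ins1.png",np.hstack(o))
```

```text
t 40.55 tcp [0.5862 0.1058 0.3667] rot [3.1414e+00 3.0000e-04 2.0500e-02] F [ 0.4  0.3 -0.6] w 0.0154 | shift [0.0001 0.0003 0.0647] turn -0.0
```

View pics/ins1.png

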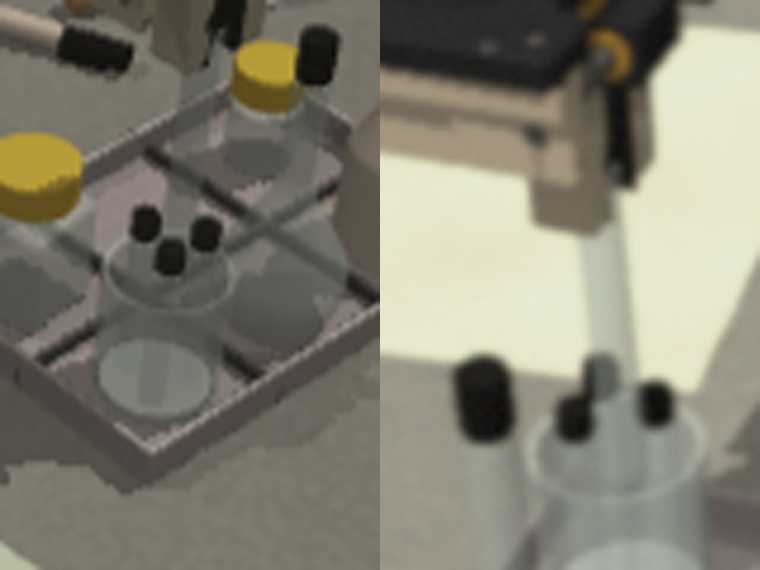

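The tube passes between the stoppers. In the side panel it lies between (575,418) and (655,405), with the rear stopper behind it. The short tubes are undisturbed and no force shows. Continuing down.

{"method": "play_rows", "body": {
  "targets": [
    [[0,0,0.006,0],[0,0,0.012,0],[0,0,0.018,0],[0,0,0.024,0],[0,0,0.03,0]]
  ]
}}

```text
t: 41.28
eef_pos: [0.5862, 0.1058, 0.3367]
ee_rot: [3.141, 0.0, 0.021]
force: [-0.1, -0.6, 0.3]
width: 0.0158
```

{"method": "play_rows", "body": {
  "targets": [
    [[0,0,0.006,0],[0,0,0.012,0],[0,0,0.018,0],[0,0,0.023,0],[0,0,0.026,0]]
  ]
}}

```text
t: 41.9
eef_pos: [0.5862, 0.1058, 0.3108]
ee_rot: [3.141, 0.0, 0.021]
force: [0.5, -0.2, -0.1]
width: 0.0156
```

{"method": "play_rows", "body": {
  "targets": [
    [[0,0,0.002,0],[0,0,0.004,0],[0,0,0.006,0],[0,0,0.007,0],[0,0,0.007,0]]
  ]
}}

```text
t: 42.52
eef_pos: [0.5862, 0.1058, 0.3041]
ee_rot: [3.142, 0.0, 0.021]
force: [0.2, 1.2, -0.5]
width: 0.0157
```

{"method": "play_rows", "body": {
  "targets": [
    [[0,0,0.0005,0],[0,0,0.001,0],[0,0,0.001,0]]
  ]
}}

```text
t: 42.9
eef_pos: [0.5862, 0.1058, 0.3032]
ee_rot: [-3.142, -0.0, 0.02]
force: [-0.1, 0.4, -1.1]
width: 0.0156
```

{"method": "play_rows", "body": {
  "targets": [
    [[0,0,0.0005,0],[0,0,0.001,0],[0,0,0.001,0]]
  ]
}}

```text
t: 43.28
eef_pos: [0.5863, 0.1058, 0.3022]
ee_rot: [-3.142, -0.0, 0.021]
force: [-0.2, 0.3, 1.3]
width: 0.0154
```

{"method": "play_rows", "body": {
  "targets": [
    [[0,0,0.0005,0],[0,0,0.001,0],[0,0,0.001,0]]
  ]
}}

```text
t: 43.65
eef_pos: [0.5866, 0.1059, 0.3019]
ee_rot: [-3.141, -0.001, 0.021]
force: [0.6, 0.3, 5.3]
width: 0.016
```

Bottom reached at the expected height. Releasing gently and withdrawing.

{"method": "play_rows", "body": {
  "targets": [
    [[0,0,-0.0005,0],[0,0,-0.0005,0],[0,0,-0.0005,0],[0,0,-0.0005,0]]
  ],
  "grip": 170
}}

```text
t: 44.15
eef_pos: [0.5862, 0.1058, 0.3014]
ee_rot: [3.141, 0.0, 0.021]
force: [0.1, 1.0, 0.1]
width: 0.0292
```

{"method": "play_rows", "body": {
  "targets": [
    [[0,0,0,0],[0,0,0,0],[0,0,0,0],[0,0,-0.004,0],[0,0,-0.01,0]]
  ],
  "grip": 140
}}

```text
t: 44.78
eef_pos: [0.5862, 0.1058, 0.3119]
ee_rot: [3.141, 0.0, 0.021]
force: [-0.4, 0.8, -0.3]
width: 0.0396
```

{"method": "play_rows", "body": {
  "targets": [
    [[0,0,-0.015,0],[0,0,-0.03,0],[0,0,-0.05,0],[0,0,-0.08,0],[0,0,-0.12,0]]
  ]
}}

```text
t: 45.4
eef_pos: [0.5859, 0.1057, 0.4331]
ee_rot: [3.141, 0.001, 0.021]
force: [0.1, -0.3, -0.1]
width: 0.0399
```

{"method": "play_rows", "body": {
  "targets": [
    [[-0.03,0,0,0],[-0.06,0,0,0],[-0.09,0,0,0],[-0.11,0,0,0],[-0.11,0,0,0]]
  ]
}}

```text
t: 46.02
eef_pos: [0.4753, 0.1035, 0.4329]
ee_rot: [-3.14, -0.002, 0.021]
force: [1.1, -0.0, 0.2]
width: 0.0398
```

Run:
```python
from h import *
to(.5,.1,.4,0.021)
rgb,d,P=cloud("wrist"); a=rgb[:,:,::-1]
k=(np.hypot(P[...,0]-.595,P[...,1]-.09)<.06); stats(rgb,P,"rim",k&(abs(P[...,2]-.078)<.004))
m=((rgb.max(-1)<60)&k&(P[...,2]>.085)).astype(np.uint8); n,l=cv2.connectedComponents(m)
for i in range(1,n):
    if (l==i).sum()>30: z=np.nanpercentile(P[l==i][:,2],90); stats(rgb,P,"top",(l==i)&(abs(P[...,2]-z)<.004))
s,_,Q=cloud("side"); dark=s.max(-1)<60
stats(s,Q,"flask",dark&(np.hypot(Q[...,0]-.593,Q[...,1]-.176)<.03)&(Q[...,2]>.14)&(Q[...,2]<.18))
b=cv2.resize(s[220:420,140:350,::-1],(420,400),interpolation=cv2.INTER_CUBIC)
cv2.imwrite("pics/fin.png",np.hstack([cv2.resize(a[0:320,120:424],(380,400)),b]))
```

```text
t 46.02 tcp [0.4753 0.1035 0.4329] rot [-3.1404e+00 -1.8000e-03  2.1500e-02] F [ 1.1 -0.   0.2] w 0.0398 | shift [0.0245 0.004  0.033 ] turn 0.0
rim 787 px 336 100 med [0.5916 0.099  0.0772] mid [0.5933 0.0915 0.078 ] ext [0.0567 0.0601 0.0066]
top 417 px 370 45 med [0.6156 0.075  0.152 ] mid [0.6161 0.075  0.152 ] ext [0.0137 0.0133 0.0048]
top 214 px 339 58 med [0.6182 0.0945 0.1034] mid [0.6185 0.0945 0.1031] ext [0.0114 0.0113 0.004 ]
top 184 px 367 79 med [0.6031 0.0711 0.1043] mid [0.6034 0.0709 0.1039] ext [0.011  0.0113 0.004 ]
top 177 px 344 109 med [0.5795 0.089  0.1041] mid [0.5794 0.0887 0.104 ] ext [0.0113 0.0108 0.0031]
flask 167 px 222 264 med [0.5881 0.1823 0.1627] mid [0.5892 0.1804 0.1597] ext [0.0122 0.0113 0.0216]
```

View pics/fin.png

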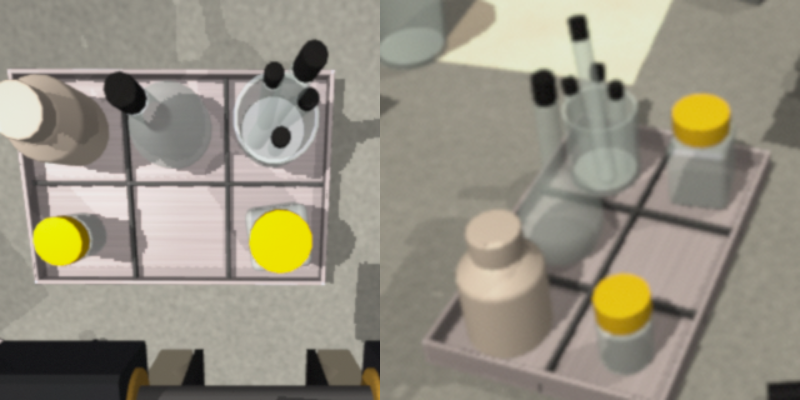

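All is as asked. In the left panel the flask is back middle, the square jar is in front of the beaker and the round jar in front of the bottle. The long tube leans in the beaker (stopper at (310,60)), its top height of 0.152 m fits a foot on the bottom, and all three short tubes are inside. One settling pause and a recheck before handing in.

{"method": "play_rows", "body": {
  "targets": [
    [[-0.02,0,0,0],[-0.02,0,0,0],[-0.02,0,0,0],[-0.02,0,0,0],[-0.02,0,0,0]]
  ]
}}

```text
t: 46.75
eef_pos: [0.4565, 0.1032, 0.4315]
ee_rot: [3.141, 0.0, 0.02]
force: [-0.0, 0.0, -0.0]
width: 0.0395
```

Run:
```python
from h import *
rgb,d,P=cloud("wrist")
k=(np.hypot(P[...,0]-.595,P[...,1]-.09)<.06); m=((rgb.max(-1)<60)&k&(P[...,2]>.085)).astype(np.uint8); n,l=cv2.connectedComponents(m)
c=0
for i in range(1,n):
    if (l==i).sum()>30: z=np.nanpercentile(P[l==i][:,2],90); stats(rgb,P,"top",(l==i)&(abs(P[...,2]-z)<.004)); c+=1
if c>=4: print("done",job_done())
```

```text
top 440 px 371 12 med [0.6153 0.0751 0.152 ] mid [0.6156 0.075  0.1521] ext [0.0128 0.0135 0.0049]
top 224 px 338 31 med [0.6178 0.0947 0.1034] mid [0.6185 0.0947 0.1032] ext [0.0115 0.0117 0.0042]
top 211 px 367 52 med [0.6032 0.0711 0.1042] mid [0.6038 0.0713 0.1038] ext [0.012  0.0111 0.0043]
top 199 px 344 84 med [0.5791 0.0889 0.1039] mid [0.5795 0.089  0.1035] ext [0.0114 0.0112 0.0043]
the job is handed in; nothing more can be done
done None
```

The tray is set out as asked and the job is handed in, at about 47 s on the robot's clock. I worked in the order given:
- **Flask:** back middle, between the beaker and the white bottle.
- **Square jar:** front right, directly in front of the beaker.
- **Round jar:** the yellow-capped one, front left, directly in front of the white bottle.
- **Long tube:** in the beaker with the three short ones. Contact with the bottom came at the expected height.

**Last checks:**
- **Tray:** the last picture shows both jars and the flask upright in their compartments. The beaker and bottle are still in theirs.
- **Beaker:** all four stoppers are over it and had not moved between two looks about 0.7 s apart.
- **Lean:** on release the long tube tipped about 17° across the beaker and now rests leaning. It nudged two short tubes aside; they stayed in, and its top height (152 mm) fits a foot on the bottom.
- **Forces:** wrist force readings stayed under 10 N.
- **Disagreement:** the side and scene cameras differed by 5 to 10 mm on positions, because each sees only the near surface. I used the wrist camera's values instead.

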